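# Tap the die ring true on the floating platen and drop the centring plug

### The job

Set up the push-out fixture: the heavy brass die ring lies off centre on the round floating platen. Tap it true with light nudges on its rim, from one side and then from the opposite one, until, with nothing touching it, the ring lies within 2 mm of the platen's centre hole and the platen itself, which sticks a little to the side it was last pushed, stands again within 2 mm of the middle of its foot. Then take the centring plug out of its wooden block by the black knob, lower it through the ring into the platen's hole without forcing it until its collar sits flat on the ring, and let go. The ring stays flat on the platen; push no harder than 15 N on the ring and 20 N on the plug, never drive the platen near its side stops, and leave everything else where it is.

Things in the scene. Friction and masses are not known exactly. Their poses are not given: they have to be found in the camera images.
- foot_centre (a point): Fixed point on the punch axis: the middle of the grey round foot (184 mm across, 12 mm thick, thin white circle 180 mm across on it) under the platen, given at the height of the platen's top face, 48 mm above the desk. When true, the platen's centre stands here, the rim of the foot showing evenly (12 mm) all round it. Yaw is arbitrary.
- platen_mark (a point): Centre of the steel floating platen, in its top face (160 mm across, top 48 mm above the desk), z up. A black circle 116 mm across is engraved round it, four short lines point to it, and a 20 mm through hole lies at it (platen 14 mm thick, free space below).
- platen: The same platen (origin 14 mm under platen_mark), on two crossed dry slides with springs: moves sideways any way, 1.6 to 2.3 N to start, then 0.45 N/mm; let go, it returns but sticks 2 to 4 mm off on the side it was pushed to. Never more than 16 mm from foot_centre (stops at 20). A push on the ring carries both 2 to 11 mm before the ring slips on it at 2 to 7 N (hidden weight, friction).
- die_ring: Loose flat brass die ring, 100 mm outside diameter, 22 mm high, with a 20 mm through bore, 0.6 to 0.95 kg; lies flat on the platen, so its rim runs from 48 to 70 mm above the desk. Too wide to grip: move it by its rim. Origin: on its axis at its underside, z up; its yaw does not matter.
- plug: Centring plug, 0.12 kg, 64 mm tall: steel stem 18 mm across, 34 mm long, lower 5 mm tapering to 11 mm; collar 34 mm across, 6 mm thick; black knob on top. Origin: centre of the stem's tip, z up along the plug. It stands upright, collar on its block, origin 6 mm above the desk. When home the collar lies on the ring and the origin is 12 mm below the ring's underside.
- plug_knob (a point): Middle of the plug's black knurled knob (22 mm across, 24 mm high), 52 mm above the plug's tip, 12 mm above the collar's top: grip here from above. 58 mm above the desk in the block, 88 mm when home.
- plug_stand: Fixed wooden block 46 x 46 mm, 40 mm high, with a 21 mm hole in the middle of its top, 37 mm deep, in which the plug stands. Origin: centre of its underside, z up.
- pen: Black and silver pen lying on the desk in front of the machine, 139 mm long; a bystander. The fixed white testing machine behind it fills the desk from 0.49 m ahead of the robot, from 0.15 m right to 0.34 m left of it, its body 0.29 m and its column over 1 m tall: swing the arm past in front of it.
- oil_bottle: Brown dropper bottle with a red nozzle, 30 mm wide, 104 mm high, standing at the right rear; a bystander.
- grease_tin: Low grey tin with a screw lid, 57 mm wide, 32 mm high, standing to the right of the plug's block; a bystander.

How it is judged:
By the outcome, as a careful person would: the job done as asked, in the order asked, and still so for the second after the job is handed in, with the robot touching nothing.
It also fails if it takes over 72 s, if anything falls off the work surface, if the arm or the gripper's body presses on something with over 40 N, if the wrist force passes 120 N, or if a joint passes its speed limit or range.

### The arm

A 6-joint arm with a two-finger parallel gripper is mounted at the origin on a cart in front of the work surface, level with it; the furniture and walls round the work are solid. World frame = base frame: x ahead of the robot, y to its left, z up, the work surface at z = 0. Lengths are in m, angles in degrees, forces in N, time in s.
With the tool pointing down it reaches from about 0.35 to 0.875 m from the base axis. Payload 4.2 kg.
Tool frame: the origin (TCP) lies on the centre line of the jaws, within the pads' length; the fingertips stand 11 mm ahead of it and the grasp point (between the pads) lies 8 mm behind it; z points along the fingers, y is the line along which they close (so a half turn about z gives the same grasp; the last joint's range is limited). The gripper opens to 87 mm and grips with 3 to 60 N. Pads are 19 mm wide; open, the fingers measure 117 mm over their backs; the gripper's body (75 mm by 190 mm) begins 51 mm behind the grasp point.
Start: joints at [83.514, 22.042, 0.453, 0, -68.411, -14.817], TCP at [0.227, 0.582, 0.234] pointing down, gripper open.
Joint ranges: [-179.83, 179.83], [-69.29, 118.12], [-61.27, 80.66], [-181.25, 117.63], [-171.15, -9.14], [-177.46, 177.46]. Speed limits (degrees/s): [159.86, 159.86, 180, 180, 180, 180].

### API

Orientations are given as a 3x3 rotation matrix whose columns are the frame's x, y, z axes.
In Python, from station import r gives the robot as it stands.
- The arm moves only by the tool servo_tool, never from a script. Its argument "commands" is a list that holds one entry, the list of rows, each a list of 7 numbers: the closure, from 0 (fully open) to 1 (shut), then the shift along the tool's x, y, z in mm, then the turn, a rotation vector about the tool's x, y, z in rad. In form: [[[claw, x, y, z, ax, ay, az], ...]]. A call has exactly 5 rows; each row is the pose to reach, as a shift and turn from the pose commanded when the call began, along the tool's axes at that moment; what a row does not reach only later rows make up. A row lasts 1/10 s, in which the tool goes at most 50 mm and 8.59 degrees, less where a joint would pass 70% of its speed; a pose out of reach is approached as far as the arm can. A call with a gripper value outside its range is refused whole. The fingers move at their own pace and stop on an object; the grip force is fixed at half the most. Time passes only in rows, so rows that repeat a pose let the fingers close, or fill a call up. It gives the time, the measured TCP pose, the force, the opening and the grip force at its end, in the units of the state.
- r.sense(): the state, without advancing time (a new reading comes with each control period).
- r.capture(name): name is "scene" or "top" or "wrist"; returns a dict with "pixels" (420x560x3 uint8, red, green, blue), "camera_matrix" (3x3 intrinsics, pixels), "R" (3x3) and "t" (3): a world point X has camera coordinates R X + t. Camera axes: x right, y down, z forward; pixel columns grow to the right and rows downward; lengths in m; the calibration is good to about 2 mm. A picture is of the moment at which its call begins. There is no depth.
- r.finish_job(): hands the job in; it is judged then, once.
The state is a dict: "time_s": time; "joints": joint angles; "joint_velocities": joint speeds; "effort": joint torques, N m; "tcp_pos": TCP position; "ee_rot": TCP orientation; "wrist_force": force on the tool from outside, world axes, zero at the start; "moment": the same for the moment, N m; "gripper_width": opening from 0.0 (shut) to 1.0 (fully open); "gripper_force": force on a finger pad.
Only numpy, scipy, OpenCV 4.12 (cv2) and the standard library are available. Lean on these libraries where they do the work, as an engineer would, in place of code of your own. Each camera call takes 0.05 s, during which the arm holds its last target. There are 200 camera calls.

## Working session

There is one attempt and no reset: what is moved stays moved. The work goes in short steps, Python scripts to look and compute and a tool call to move; the robot and the scene stay as the last step left them, time stands still between calls to the robot, and variables do not carry over. Pictures are saved under pics/ and viewed, at most 10 in all, crops included, and the job is handed in when it is done.

Besides the shell and the picture viewer there is one more tool, called after "Emit:" as name(argument=value, ...), one argument or row to a line, values as JSON. servo_tool: Moves the arm, as the interface text tells. Its arguments: {"type":"object","properties":{"commands":{"type":"array","items":{"type":"array","items":{"type":"array","items":{"type":"number"}}}}},"required":["commands"]}

```bash
mkdir -p pics; ls; cat > h.py <<'E'
import numpy as np, cv2
from station import r
def ray(c,u,v,z):
    K,R,t=[np.array(c[k]) for k in("camera_matrix","R","t")]
    d=R.T@np.linalg.inv(K)@np.array([u,v,1.]); o=-R.T@t
    return o+d*(z-o[2])/d[2]
def proj(c,X):
    p=c["camera_matrix"]@(np.array(c["R"])@np.array(X)+c["t"]); return p[:2]/p[2]
def snap(cam,name):
    c=r.capture(cam); np.savez('pics/'+name,**c); cv2.imwrite(f'pics/{name}.png',np.array(c["pixels"])[:,:,::-1]); return c
def load(name): return dict(np.load(f'pics/{name}.npz'))
E
python3 - <<'E'
from h import *
a=snap("scene","s0");b=snap("top","t0")
for c in(a,b): print(np.round(-np.array(c["R"]).T@c["t"],3),np.round(c["R"],2).tolist(),c["camera_matrix"][0][0])
s=r.sense();print(s["time_s"],s["tcp_pos"],np.round(s["ee_rot"],3).tolist(),s["wrist_force"],s["gripper_width"])
E
```

```text
pics
[ 0.159 -0.688  0.684] [[0.77, -0.64, 0.0], [-0.45, -0.55, -0.7], [0.45, 0.54, -0.71]] 407.0071514009181
[ 0.483 -0.193  1.037] [[0.02, -1.0, 0.03], [-0.99, -0.02, -0.1], [0.1, -0.03, -0.99]] 491.2129305250947
0.1 [0.22685923 0.5818321  0.23258171] [[0.932, -0.363, -0.001], [-0.363, -0.932, -0.002], [0.0, 0.002, -1.0]] [-0.93901498 -0.78416251 -0.87367138] 1.0030202460394453
```

View pics/t0.png

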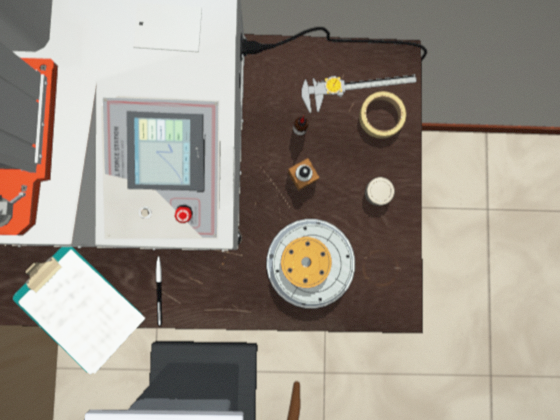

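View pics/s0.png

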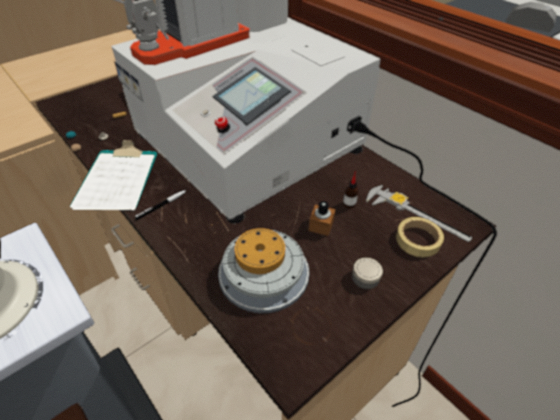

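The top view shows the platen and foot around (311,264), with the ring at about (306,262), left of centre. The plug and its block are at (304,173), the tin at (380,191) and the bottle at (300,126). The scene view agrees with this layout.

```bash
python3 - <<'E'
from h import *
b=load("t0")
print("foot",ray(b,311,264,.012),"ring",ray(b,306,262,.07),"knob",ray(b,305,172,.07),"tin",ray(b,380,190,.032),"bottle",ray(b,301,122,.1))
w=snap("wrist","w0"); s=r.sense(); R=s["ee_rot"]; p=s["tcp_pos"]
o=-w["R"].T@w["t"]
print("cam in tool",np.round(R.T@(o-p),4),np.round(w["R"]@R,3).tolist(),w["camera_matrix"][0][0])
E
```

```text
foot [ 0.46028198 -0.29143771  0.012     ] ring [ 0.46524278 -0.27601842  0.07      ] knob [ 0.64343786 -0.27111266  0.07      ] tin [ 0.61612644 -0.4305595   0.032     ] bottle [ 0.73689209 -0.25925627  0.1       ]
cam in tool [ 0.0832 -0.0002 -0.1501] [[0.0, 1.0, -0.0], [-0.953, 0.0, -0.304], [-0.304, 0.001, 0.953]] 292.6506163626766
```

Emit:
servo_tool(
  commands=[
    [[1, 32, 34, -17, 0, 0, 0.12], [1, 64, 68, -34, 0, 0, 0.24], [1, 96, 102, -51, 0, 0, 0.36], [1, 128, 136, -68, 0, 0, 0.48], [1, 160, 170, -85, 0, 0, 0.6]],
  ],
)

```text
time_s: 0.65
tcp_pos: [0.3145, 0.3637, 0.319]
ee_rot: [[0.56, -0.828, -0.0], [-0.828, -0.56, -0.0], [0.0, 0.0, -1.0]]
wrist_force: [0.6, -0.4, 0.1]
gripper_width: 0.632
gripper_force: 0.0
```

```bash
cat >> h.py <<'E'
def plan(*wps):
    """wps: (x,y,z,yaw_deg of tool x); prints tool-frame shift mm + az for each, assuming prior reached"""
    s=r.sense(); R=np.array(s["ee_rot"]); p=np.array(s["tcp_pos"]); yaw=np.arctan2(R[1,0],R[0,0])
    print(round(s["time_s"],2),np.round(p,4),round(np.degrees(yaw),1),np.round(s["joints"],0),np.round(s["wrist_force"],1))
    for x,y,z,yd in wps:
        c,sn=np.cos(yaw),np.sin(yaw); d=np.array([x,y,z])-p
        t=np.array([c*d[0]+sn*d[1],sn*d[0]-c*d[1],-d[2]])*1000
        print(np.round(t,1),"az",round(-(np.radians(yd)-yaw),3),"norm",round(np.linalg.norm(t)))
        p=np.array([x,y,z]);yaw=np.radians(yd)
E
python3 -c "
from h import *
plan((.40,.12,.34,-90),(.40,-.12,.34,-90),(.44,-.28,.2,-90))"
```

```text
0.65 [0.3145 0.3637 0.319 ] -55.9 [ 69.   5. -10.  -0. -75. -34.] [ 0.6 -0.4  0.1]
[249.8  65.7 -21. ] az 0.595 norm 259
[240.   0.  -0.] az -0.0 norm 240
[160. -40. 140.] az -0.0 norm 216
```

Emit:
servo_tool(
  commands=[
    [[1, 48, 13, -4, 0, 0, 0.12], [1, 96, 26, -8, 0, 0, 0.24], [1, 144, 38, -12, 0, 0, 0.36], [1, 192, 51, -16, 0, 0, 0.48], [1, 240, 64, -20, 0, 0, 0.595]],
  ],
)

```text
time_s: 1.15
tcp_pos: [0.3967, 0.1295, 0.3388]
ee_rot: [[-0.0, -1.0, 0.0], [-1.0, 0.0, 0.001], [-0.001, -0.0, -1.0]]
wrist_force: [0.2, 0.5, 0.4]
gripper_width: 0.168
gripper_force: 0.0
```

Emit:
servo_tool(
  commands=[
    [[1, 48, 0, 0, 0, 0, 0], [1, 96, 0, 0, 0, 0, 0], [1, 144, 0, 0, 0, 0, 0], [1, 192, 0, 0, 0, 0, 0], [1, 240, 0, 0, 0, 0, 0]],
  ],
)

```text
time_s: 1.65
tcp_pos: [0.397, -0.1104, 0.3387]
ee_rot: [[0.004, -1.0, 0.001], [-1.0, -0.004, 0.0], [-0.0, -0.001, -1.0]]
wrist_force: [1.6, 0.4, -0.3]
gripper_width: 0.006
gripper_force: 0.0
```

Emit:
servo_tool(
  commands=[
    [[1, 40, -10, 30, 0, 0, 0], [1, 80, -20, 60, 0, 0, 0], [1, 120, -35, 100, 0, 0, 0], [1, 160, -50, 145, 0, 0, 0], [1, 160, -50, 145, 0, 0, 0]],
  ],
)

```text
time_s: 2.15
tcp_pos: [0.447, -0.27, 0.1894]
ee_rot: [[0.001, -1.0, -0.006], [-1.0, -0.001, 0.002], [-0.002, 0.006, -1.0]]
wrist_force: [-0.0, 1.0, -0.3]
gripper_width: 0.002
gripper_force: 0.0
```

```bash
python3 -c "
from h import *
snap('wrist','w1');plan()"
```

```text
2.2 [ 0.4468 -0.2704  0.1877] -90.0 [-13.  15. -17.  -0. -58.  13.] [ 1.6 -0.9 -0.6]
```

View pics/w1.png

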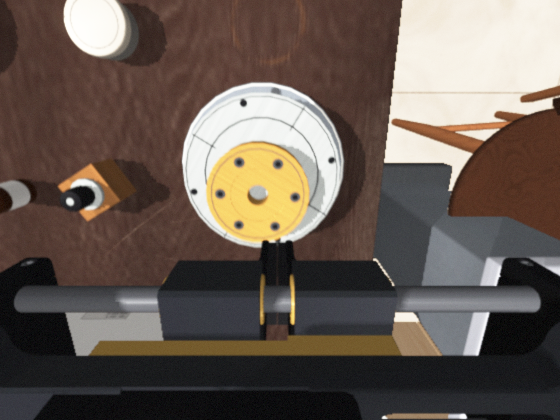

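The ring is at about (258,192), and the platen circles are centred near (263,160). The ring therefore lies toward +y (image down). The block with the knob is at (95,190).

```bash
cat >> h.py <<'E'
from scipy.optimize import minimize
A=np.linspace(0,2*np.pi,240,endpoint=False)
def samp(img,c,x,y,z,rad):
    K,R,t=[np.array(c[k]) for k in("camera_matrix","R","t")]
    P=np.stack([x+rad*np.cos(A),y+rad*np.sin(A),np.full(A.size,z)])
    q=K@(R@P+np.reshape(t,(3,1))); q=(q[:2]/q[2]).astype(np.float32)
    return cv2.remap(img,q[0][None],q[1][None],cv2.INTER_LINEAR,borderValue=0)[0],q
def circ(c,ch,g,z,rad,kind,d=.0015,w=.012,ring=None):
    """kind 'in': brighter inside; 'out'; 'dark': dark line; 'abs'. ring=(x,y): ignore samples hidden by ring"""
    img=cv2.GaussianBlur(ch.astype(np.float32),(0,0),.6)
    def S(v):
        i,q=samp(img,c,v[0],v[1],z,rad-d);o,_=samp(img,c,v[0],v[1],z,rad+d);m,q=samp(img,c,v[0],v[1],z,rad)
        e={'in':i-o,'out':o-i,'abs':abs(i-o),'dark':np.minimum(i,o)-m,'light':m-np.maximum(i,o)}[kind]
        e=np.clip(e,-20,40)
        return -e.mean()
    gs=np.arange(-w,w+1e-6,.001)
    best=min(((S((g[0]+a,g[1]+b)),g[0]+a,g[1]+b) for a in gs for b in gs))
    res=minimize(S,best[1:],method='Nelder-Mead',options=dict(initial_simplex=[best[1:],(best[1]+.0007,best[2]),(best[1],best[2]+.0007)],xatol=1e-5))
    return res.x,-res.fun
def measure(name,g=(.455,-.285),draw=False):
    c=load(name); im=c["pixels"]; gray=cv2.cvtColor(im,cv2.COLOR_RGB2GRAY)
    hsv=cv2.cvtColor(im,cv2.COLOR_RGB2HSV)
    sat=((hsv[...,1]>110)&(hsv[...,2]>110)&(hsv[...,0]<35))*200.
    out={}
    for n,ch,z,rad,k in (("ring",gray,.07,.05,'in'),("ringsat",sat,.07,.05,'in'),("bore",gray,.07,.01,'out'),("engr",gray,.048,.058,'dark'),("rim",gray,.048,.08,'abs'),("footw",gray,.012,.09,'light'),("foot",gray,.012,.092,'in')):
        gg=g
        if n=="bore": gg=out["ring"]
        v,s=circ(c,ch,gg,z,rad,k,w=.003 if n=="bore" else .018,d=.001 if k in('dark','light') else .0015)
        out[n]=v; print(n,np.round(v*1000,1),round(s,1))
        if draw: 
            for p in samp(gray.astype(np.float32),c,v[0],v[1],z,rad)[1].T:
                if 0<=p[0]<560 and 0<=p[1]<420: im[int(p[1]),int(p[0])]=(255,0,255)
    if draw: cv2.imwrite(f'pics/{name}_d.png',cv2.resize(im[60:280,150:390,::-1],None,fx=2.5,fy=2.5))
    return out
E
python3 -c "
from h import *
measure('w1',draw=True)"
```

```text
ring [ 459.8 -298.3] 22.9
ringsat [ 463.4 -279. ] 40.0
bore [ 462.4 -302.7] 0.4
engr [ 461.9 -291.5] -1.1
rim [ 460.8 -295.9] 34.9
footw [ 473.3 -268. ] -2.4
foot [ 461.9 -289.8] 38.7
```

View pics/w1_d.png

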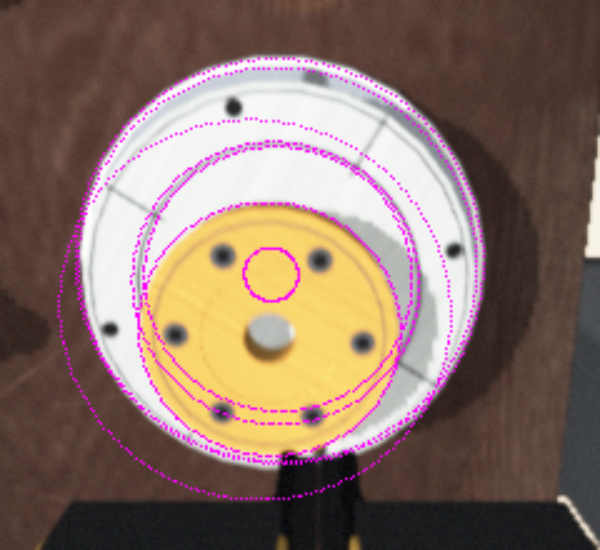

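```bash
cat > m2.py <<'E'
from h import *
def fit(c,img,g,z,rad,sg,mask,w=.012,d=.0016,cl=12):
    img=cv2.GaussianBlur(img.astype(np.float32),(0,0),.5)
    def S(v):
        i=samp(img,c,v[0],v[1],z,rad-d)[0];o=samp(img,c,v[0],v[1],z,rad+d)[0];m=samp(img,c,v[0],v[1],z,rad)[0]
        k=samp(mask,c,v[0],v[1],z,rad)[0]<.05
        e={'dark':(i+o)/2-m,'in':i-o,'light':m-(i+o)/2}[sg]
        return -(np.clip(e,-cl,cl)*k).sum()/240
    gs=np.arange(-w,w+1e-6,.001)
    b=min((S((g[0]+a,g[1]+e)),g[0]+a,g[1]+e) for a in gs for e in gs)
    q=minimize(S,b[1:],method='Nelder-Mead',options=dict(initial_simplex=[b[1:],(b[1]+.0007,b[2]),(b[1],b[2]+.0007)],xatol=1e-5))
    return q.x,-q.fun
def measure2(name,g=(.462,-.290),draw=False):
    c=load(name); im=c["pixels"]; gray=cv2.cvtColor(im,cv2.COLOR_RGB2GRAY); hsv=cv2.cvtColor(im,cv2.COLOR_RGB2HSV)
    yel=((hsv[...,1]>110)&(hsv[...,2]>110)&(hsv[...,0]<35)).astype(np.float32)
    desk=(gray<45).astype(np.float32)
    metal=((hsv[...,1]<60)&(gray>75))|(yel>0)
    mk=cv2.dilate(np.maximum(yel,desk),np.ones((5,5))); z0=np.zeros_like(mk)
    out={}
    for n,img,z,rad,sg,m,cl in (("ring",yel*100,.07,.05,'in',z0,100),("engr",gray,.048,.058,'dark',mk,12),("rim80",gray,.048,.08,'dark',mk,12),("rimin",gray,.048,.08,'in',mk,25),("footw",gray,.012,.09,'light',z0,12),("foot",metal*100.,.012,.092,'in',z0,100)):
        v,s=fit(c,img,g,z,rad,sg,m,w=.016,cl=cl); out[n]=v; print(n,np.round(v*1000,1),round(s,2))
        if draw:
            col={'ring':(0,0,255),'engr':(255,0,255),'rim80':(0,200,0),'rimin':(255,0,0),'footw':(0,200,255),'foot':(255,128,0)}[n]
            for p in samp(gray.astype(np.float32),c,v[0],v[1],z,rad)[1].T[::3]:
                if 0<=p[0]<560 and 0<=p[1]<420: im[int(p[1]+.5),int(p[0]+.5)]=col
    if draw: cv2.imwrite(f'pics/{name}_d2.png',cv2.resize(im[60:260,160:370,::-1],None,fx=2.9,fy=2.9,interpolation=0))
    return out
E
python3 -c "
from m2 import *
measure2('w1',draw=True)"
```

```text
ring [ 463.7 -279.4] 73.94
engr [ 461.2 -290.8] 5.5
rim80 [ 461.3 -292.4] 6.8
rimin [ 461.9 -291.3] 18.77
footw [ 460.9 -292.5] 8.72
foot [ 461.3 -291.6] 68.15
```

View pics/w1_d2.png

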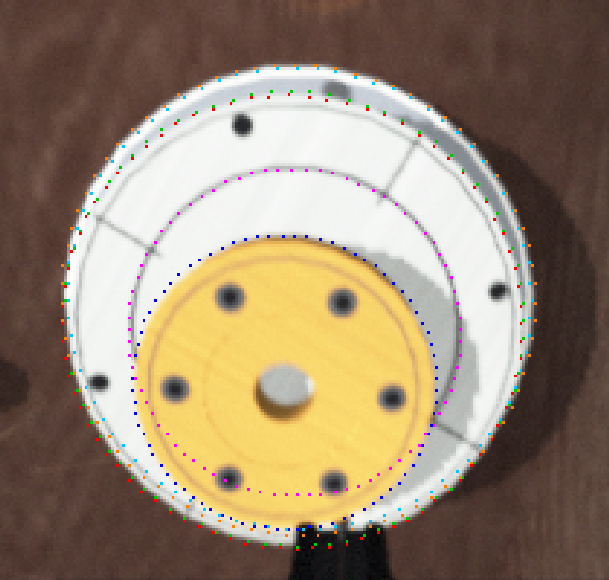

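The overlay fits well. The ring is at (463.7, -279.4) mm, the platen at (461.2, -290.8) and the foot at about (461.1, -292). I will push along yaw -102°.

```bash
python3 -c "
from h import *
plan((.479,-.206,.15,-102.4),(.479,-.206,.064,-102.4))"
```

```text
2.2 [ 0.4468 -0.2704  0.1877] -90.0 [-13.  15. -17.  -0. -58.  13.] [ 1.6 -0.9 -0.6]
[-64.4 -32.2  37.7] az 0.217 norm 81
[-0.  0. 86.] az -0.0 norm 86
```

Emit:
servo_tool(
  commands=[
    [[1, -20, -10, 5, 0, 0, 0.07], [1, -42, -21, 15, 0, 0, 0.14], [1, -64, -32, 28, 0, 0, 0.217], [1, -64, -32, 38, 0, 0, 0.217], [1, -64, -32, 38, 0, 0, 0.217]],
  ],
)

```text
time_s: 2.7
tcp_pos: [0.4792, -0.2035, 0.1544]
ee_rot: [[-0.209, -0.978, -0.003], [-0.978, 0.209, 0.001], [-0.0, 0.003, -1.0]]
wrist_force: [-0.5, -0.2, 0.1]
gripper_width: 0.005
gripper_force: 0.0
```

Emit:
servo_tool(
  commands=[
    [[1, 0, 0, 30, 0, 0, 0], [1, 0, 0, 60, 0, 0, 0], [1, 0, 0, 84, 0, 0, 0], [1, 0, 0, 84, 0, 0, 0], [1, 0, 0, 84, 0, 0, 0]],
  ],
)

```text
time_s: 3.2
tcp_pos: [0.4805, -0.2049, 0.0724]
ee_rot: [[-0.211, -0.977, 0.001], [-0.977, 0.211, -0.001], [0.0, -0.001, -1.0]]
wrist_force: [0.1, 0.1, 1.5]
gripper_width: 0.008
gripper_force: 0.0
```

```bash
python3 -c "
from m2 import *
snap('wrist','w2');measure2('w2',draw=1);plan((.4760,-.2205,.064,-102.4))"
```

```text
ring [ 463.5 -277.1] 92.26
engr [ 460.9 -289.7] 3.32
rim80 [ 461.4 -290.7] 5.1
rimin [ 461.3 -291.6] 10.62
footw [ 460.3 -292.3] 8.32
foot [ 464.8 -290.1] 36.23
3.25 [ 0.4811 -0.2048  0.0731] -102.2 [ -5.  22. -26.   0. -42.  -7.] [ 0.2 -0.6 -0.2]
[16.4  1.7  9.1] az 0.004 norm 19
```

View pics/w2.png

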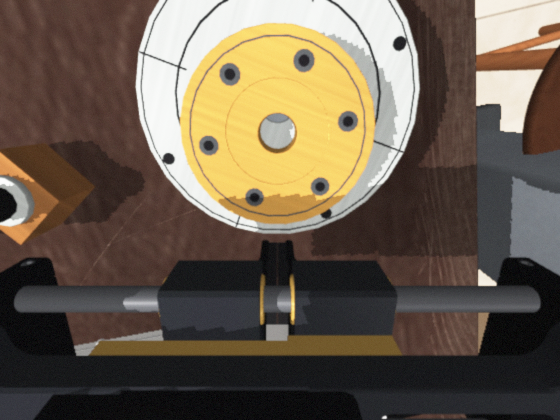

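Low view: the ring is centred near (278,130), with the fingers about 15 mm clear of the rim. I will approach, then push in small steps.

Emit:
servo_tool(
  commands=[
    [[1, 0, 1, 4, 0, 0, 0], [1, 3, 2, 8, 0, 0, 0], [1, 6, 2, 8, 0, 0, 0], [1, 9, 2, 8, 0, 0, 0], [1, 12, 2, 8, 0, 0, 0]],
  ],
)

```text
time_s: 3.75
tcp_pos: [0.4757, -0.2159, 0.0638]
ee_rot: [[-0.211, -0.977, 0.0], [-0.977, 0.211, -0.0], [0.0, -0.0, -1.0]]
wrist_force: [0.1, 0.3, -0.3]
gripper_width: 0.007
gripper_force: 0.0
```

Emit:
servo_tool(
  commands=[
    [[1, 2, 0, 0, 0, 0, 0], [1, 4, 0, 0, 0, 0, 0], [1, 6, 0, 0, 0, 0, 0], [1, 8, 0, 0, 0, 0, 0], [1, 9, 0, 0, 0, 0, 0]],
  ],
)

```text
time_s: 4.25
tcp_pos: [0.4739, -0.2241, 0.0637]
ee_rot: [[-0.211, -0.977, 0.0], [-0.977, 0.211, 0.0], [-0.0, -0.0, -1.0]]
wrist_force: [1.4, 5.6, 2.2]
gripper_width: 0.001
gripper_force: 2.7
```

```bash
python3 -c "
from m2 import *
snap('wrist','w3');measure2('w3');plan()"
```

```text
ring [ 462. -284.] 93.1
engr [ 459.2 -296.3] 4.75
rim80 [ 459.6 -298.4] 4.65
rimin [ 459.2 -298.2] 9.58
footw [ 460.  -296.3] 8.21
foot [ 465.5 -297.6] 34.1
4.3 [ 0.4739 -0.2242  0.0637] -102.2 [ -8.  23. -26.  -0. -41.  -5.] [-0.3  4.6  2.6]
```

Emit:
servo_tool(
  commands=[
    [[1, 1, 0, 0, 0, 0, 0], [1, 2, 0, 0, 0, 0, 0], [1, 3, 0, 0, 0, 0, 0], [1, 4, 0, 0, 0, 0, 0], [1, 5, 0, 0, 0, 0, 0]],
  ],
)

```text
time_s: 4.8
tcp_pos: [0.4731, -0.2286, 0.0637]
ee_rot: [[-0.211, -0.977, 0.001], [-0.977, 0.211, 0.001], [-0.001, -0.001, -1.0]]
wrist_force: [0.1, 7.2, 3.3]
gripper_width: 0.007
gripper_force: 3.7
```

```bash
python3 -c "
from m2 import *
snap('wrist','w4');measure2('w4',g=(.459,-.295));plan()"
```

```text
ring [ 461.1 -288.5] 93.53
engr [ 458.3 -300.8] 4.8
rim80 [ 459.  -301.2] 3.91
rimin [ 459.  -302.3] 10.75
footw [ 459.2 -300.8] 8.27
foot [ 460.9 -292.2] 36.66
4.85 [ 0.4731 -0.2287  0.0637] -102.2 [ -8.  23. -26.  -0. -41.  -4.] [0.5 5.9 2.4]
```

Emit:
servo_tool(
  commands=[
    [[1, 1, 0, 0, 0, 0, 0], [1, 2, 0, 0, 0, 0, 0], [1, 3, 0, 0, 0, 0, 0], [1, 3.5, 0, 0, 0, 0, 0], [1, 3.5, 0, 0, 0, 0, 0]],
  ],
)

```text
time_s: 5.35
tcp_pos: [0.4729, -0.2323, 0.0637]
ee_rot: [[-0.211, -0.977, 0.002], [-0.977, 0.211, 0.0], [-0.0, -0.002, -1.0]]
wrist_force: [1.2, 5.8, 1.9]
gripper_width: 0.006
gripper_force: 2.9
```

```bash
python3 -c "
from m2 import *
snap('wrist','w5');measure2('w5',g=(.459,-.300));plan()"
```

```text
ring [ 460.4 -292. ] 93.47
engr [ 458.5 -301.2] 4.67
rim80 [ 458.8 -301.6] 4.23
rimin [ 458.6 -303.4] 10.25
footw [ 459.2 -300.3] 7.88
foot [ 461.  -292.2] 32.84
5.4 [ 0.4729 -0.2323  0.0637] -102.2 [ -9.  24. -26.  -0. -41.  -4.] [1.7 6.3 1. ]
```

Emit:
servo_tool(
  commands=[
    [[1, 1.5, 0, 0, 0, 0, 0], [1, 3, 0, 0, 0, 0, 0], [1, 4.5, 0, 0, 0, 0, 0], [1, 6, 0, 0, 0, 0, 0], [1, 7, 0, 0, 0, 0, 0]],
  ],
)

```text
time_s: 5.9
tcp_pos: [0.4715, -0.2391, 0.0637]
ee_rot: [[-0.211, -0.977, 0.002], [-0.977, 0.211, 0.0], [-0.001, -0.002, -1.0]]
wrist_force: [1.7, 5.3, 0.7]
gripper_width: 0.009
gripper_force: 3.2
```

```bash
python3 -c "
from m2 import *
snap('wrist','w6');measure2('w6',g=(.459,-.300));plan()"
```

```text
ring [ 458.4 -298.6] 93.6
engr [ 458.1 -301.5] 4.15
rim80 [ 458.  -302.3] 4.5
rimin [ 457.9 -300.9] 9.58
footw [ 459.4 -299.1] 7.41
foot [ 464.9 -300.5] 37.07
5.95 [ 0.4715 -0.2392  0.0638] -102.2 [ -9.  24. -25.  -0. -41.  -3.] [1.5 5.2 0.7]
```

View pics/w6.png

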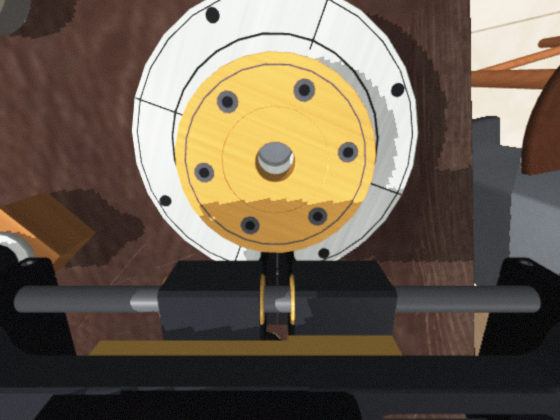

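Ring-to-platen offset is about (0.3, 2.9) mm. I will push 2.5 mm more, back off, and lift for a clean view.

Emit:
servo_tool(
  commands=[
    [[1, 1, 0, 0, 0, 0, 0], [1, 2, 0, 0, 0, 0, 0], [1, 2.5, 0, 0, 0, 0, 0], [1, 1, 0, 0, 0, 0, 0], [1, -1, 0, 0, 0, 0, 0]],
  ],
)

```text
time_s: 6.45
tcp_pos: [0.4713, -0.2387, 0.0637]
ee_rot: [[-0.211, -0.977, 0.001], [-0.977, 0.211, -0.001], [0.0, -0.001, -1.0]]
wrist_force: [1.8, 1.0, -0.1]
gripper_width: 0.008
gripper_force: 0.8
```

Emit:
servo_tool(
  commands=[
    [[1, -3, 0, 0, 0, 0, 0], [1, -6, 0, 0, 0, 0, 0], [1, -12, 0, 0, 0, 0, 0], [1, -20, 0, -10, 0, 0, 0], [1, -20, 0, -30, 0, 0, 0]],
  ],
)

```text
time_s: 6.95
tcp_pos: [0.4738, -0.2178, 0.093]
ee_rot: [[-0.211, -0.978, -0.004], [-0.978, 0.211, 0.001], [0.0, 0.004, -1.0]]
wrist_force: [0.5, -0.7, 0.5]
gripper_width: 0.005
gripper_force: 0.0
```

Emit:
servo_tool(
  commands=[
    [[1, 2, 0, -30, 0, 0, 0], [1, 6, 0, -60, 0, 0, 0], [1, 12, 0, -90, 0, 0, 0], [1, 12, 0, -90, 0, 0, 0], [1, 12, 0, -90, 0, 0, 0]],
  ],
)

```text
time_s: 7.45
tcp_pos: [0.4725, -0.2303, 0.1847]
ee_rot: [[-0.212, -0.977, 0.002], [-0.977, 0.212, -0.0], [-0.0, -0.002, -1.0]]
wrist_force: [-0.3, -0.3, 0.4]
gripper_width: 0.006
gripper_force: 0.0
```

```bash
python3 -c "
from m2 import *
snap('wrist','w7');measure2('w7',g=(.459,-.294),draw=1);plan()"
```

```text
ring [ 460.7 -292.9] 88.97
engr [ 461.3 -294.6] 5.46
rim80 [ 461.8 -290.9] 5.04
rimin [ 461.9 -294.2] 24.55
footw [ 461.  -291.7] 12.0
foot [ 460.8 -291.4] 95.71
7.5 [ 0.4718 -0.2301  0.1835] -102.2 [ -8.  15. -18.  -0. -57.  -4.] [-0.6  1.1 -0.9]
```

View pics/w7_d2.png

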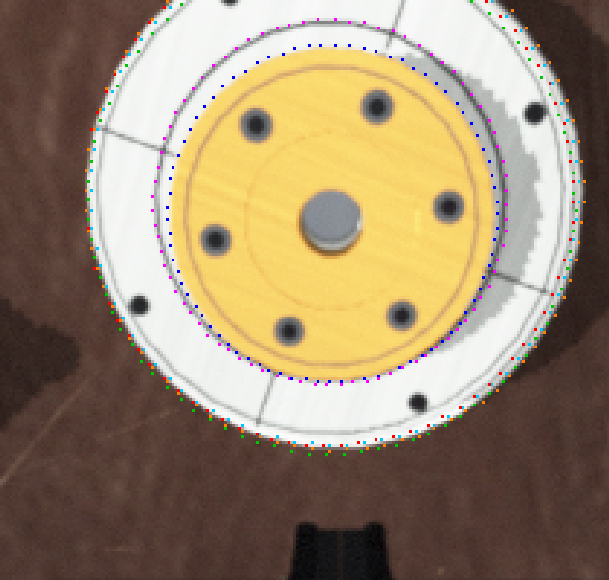

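Measured with nothing touching: ring (460.7, -292.9), platen (461.3, -294.6), foot (460.9, -291.5). The ring still needs 1.7 mm more toward -y, so I will push once more from the same side before pushing back.

```bash
python3 -c "
from m2 import *
plan((.461,-.218,.11,-90),(.461,-.218,.0637,-90),(.461,-.2325,.0637,-90),(.461,-.2425,.0637,-90))"
```

```text
7.5 [ 0.4718 -0.2301  0.1835] -102.2 [ -8.  15. -18.  -0. -57.  -4.] [-0.6  1.1 -0.9]
[-9.6 13.2 73.5] az -0.213 norm 75
[ 0.  -0.  46.3] az -0.0 norm 46
[14.5  0.  -0. ] az -0.0 norm 15
[10.  0. -0.] az -0.0 norm 10
```

Emit:
servo_tool(
  commands=[
    [[1, -5, 6, 15, 0, 0, -0.1], [1, -9.6, 13, 40, 0, 0, -0.213], [1, -9.6, 13, 74, 0, 0, -0.213], [1, -9.6, 13, 105, 0, 0, -0.213], [1, -9.6, 13, 119, 0, 0, -0.213]],
  ],
)

```text
time_s: 8.0
tcp_pos: [0.4587, -0.2176, 0.0607]
ee_rot: [[-0.0, -1.0, -0.008], [-1.0, 0.0, 0.002], [-0.002, 0.008, -1.0]]
wrist_force: [-0.8, -1.5, -0.1]
gripper_width: 0.008
gripper_force: 0.0
```

Emit:
servo_tool(
  commands=[
    [[1, 0, 0, 0, 0, 0, 0], [1, 4, 0, 0, 0, 0, 0], [1, 8, 0, 0, 0, 0, 0], [1, 10, 0, 0, 0, 0, 0], [1, 12, 0, 0, 0, 0, 0]],
  ],
)

```text
time_s: 8.5
tcp_pos: [0.4621, -0.2309, 0.0653]
ee_rot: [[-0.0, -1.0, 0.002], [-1.0, 0.0, -0.0], [0.0, -0.002, -1.0]]
wrist_force: [0.1, 0.1, -0.1]
gripper_width: 0.007
gripper_force: 0.0
```

```bash
python3 -c "
from m2 import *
plan((.461,-.2425,.0637,-90))"
```

```text
8.5 [ 0.4621 -0.2309  0.0653] -90.0 [ -9.  23. -27.   0. -40.   9.] [ 0.1  0.1 -0.1]
[11.6  1.   1.6] az -0.0 norm 12
```

Emit:
servo_tool(
  commands=[
    [[1, 3, 0, 1, 0, 0, 0], [1, 6, 0, 1, 0, 0, 0], [1, 9, 0, 1, 0, 0, 0], [1, 11.5, 0, 1, 0, 0, 0], [1, 11.5, 0, 1, 0, 0, 0]],
  ],
)

```text
time_s: 9.0
tcp_pos: [0.4617, -0.2416, 0.064]
ee_rot: [[-0.0, -1.0, 0.0], [-1.0, 0.0, 0.001], [-0.001, -0.0, -1.0]]
wrist_force: [-0.9, 6.5, 4.0]
gripper_width: 0.008
gripper_force: 2.6
```

Emit:
servo_tool(
  commands=[
    [[1, -2, 0, 0, 0, 0, 0], [1, -6, 0, 0, 0, 0, 0], [1, -14, 0, 0, 0, 0, 0], [1, -22, 0, -20, 0, 0, 0], [1, -22, 0, -45, 0, 0, 0]],
  ],
)

```text
time_s: 9.5
tcp_pos: [0.4603, -0.219, 0.1077]
ee_rot: [[0.001, -1.0, -0.004], [-1.0, -0.001, 0.001], [-0.001, 0.004, -1.0]]
wrist_force: [1.1, 1.1, -0.8]
gripper_width: 0.005
gripper_force: 0.0
```

Emit:
servo_tool(
  commands=[
    [[1, 0, 0, -30, 0, 0, 0], [1, 0, 0, -60, 0, 0, 0], [1, 0, 0, -80, 0, 0, 0], [1, 0, 0, -80, 0, 0, 0], [1, 0, 0, -80, 0, 0, 0]],
  ],
)

```text
time_s: 10.0
tcp_pos: [0.4612, -0.2196, 0.1882]
ee_rot: [[-0.0, -1.0, -0.0], [-1.0, 0.0, 0.0], [-0.0, 0.0, -1.0]]
wrist_force: [0.6, 0.9, -0.8]
gripper_width: 0.003
gripper_force: 0.0
```

```bash
python3 -c "
from m2 import *
snap('wrist','w8');measure2('w8',g=(.459,-.294));plan()"
```

```text
ring [ 461.2 -293. ] 87.69
engr [ 461.7 -294.7] 5.94
rim80 [ 463.3 -290.7] 5.47
rimin [ 462.4 -292.9] 23.6
footw [ 461.  -291.7] 12.0
foot [ 461.1 -291.6] 96.37
10.05 [ 0.4608 -0.2196  0.1874] -90.0 [ -7.  13. -19.  -0. -58.   7.] [-0.1  0.1 -0.4]
```

No slip that time. I will push about 3 mm deeper and check while in contact.

Emit:
servo_tool(
  commands=[
    [[1, 0, 0, 40, 0, 0, 0], [1, 0, 0, 80, 0, 0, 0], [1, 0, 0, 120, 0, 0, 0], [1, 0, 0, 124, 0, 0, 0], [1, 6, 0, 124, 0, 0, 0]],
  ],
)

```text
time_s: 10.55
tcp_pos: [0.4608, -0.2258, 0.0634]
ee_rot: [[0.001, -1.0, -0.004], [-1.0, -0.001, 0.0], [-0.0, 0.004, -1.0]]
wrist_force: [0.2, -0.8, 0.0]
gripper_width: 0.004
gripper_force: 0.0
```

Emit:
servo_tool(
  commands=[
    [[1, 5, 0, 0, 0, 0, 0], [1, 9, 0, 0, 0, 0, 0], [1, 13, 0, 0, 0, 0, 0], [1, 16, 0, 0, 0, 0, 0], [1, 17, 0, 0, 0, 0, 0]],
  ],
)

```text
time_s: 11.05
tcp_pos: [0.4619, -0.2427, 0.0658]
ee_rot: [[-0.001, -1.0, 0.002], [-1.0, 0.001, 0.001], [-0.001, -0.002, -1.0]]
wrist_force: [-1.2, 6.1, 1.2]
gripper_width: 0.01
gripper_force: 3.1
```

```bash
python3 -c "
from m2 import *
snap('wrist','w9');measure2('w9',g=(.461,-.300));plan()"
```

```text
ring [ 459.9 -303.1] 95.09
engr [ 460. -300.] 4.03
rim80 [ 459.9 -301.2] 6.15
rimin [ 459. -301.] 12.81
footw [ 460.  -296.4] 9.1
foot [ 455.1 -298.1] 39.8
11.1 [ 0.4619 -0.2427  0.0658] -90.1 [-10.  23. -26.  -0. -41.  10.] [0.4 5.4 2.4]
```

Emit:
servo_tool(
  commands=[
    [[1, -2, 0, 0, 0, 0, 0], [1, -6, 0, 0, 0, 0, 0], [1, -14, 0, 0, 0, 0, 0], [1, -22, 0, -20, 0, 0, 0], [1, -22, 0, -45, 0, 0, 0]],
  ],
)

```text
time_s: 11.6
tcp_pos: [0.4607, -0.22, 0.1093]
ee_rot: [[0.001, -1.0, -0.003], [-1.0, -0.001, 0.0], [-0.0, 0.003, -1.0]]
wrist_force: [0.6, -0.4, 0.2]
gripper_width: 0.004
gripper_force: 0.0
```

Emit:
servo_tool(
  commands=[
    [[1, 0, 0, -30, 0, 0, 0], [1, 0, 0, -60, 0, 0, 0], [1, 0, 0, -80, 0, 0, 0], [1, 0, 0, -80, 0, 0, 0], [1, 0, 0, -80, 0, 0, 0]],
  ],
)

```text
time_s: 12.1
tcp_pos: [0.4614, -0.2206, 0.1895]
ee_rot: [[-0.0, -1.0, 0.001], [-1.0, 0.0, 0.0], [-0.0, -0.001, -1.0]]
wrist_force: [-0.1, 0.2, 0.2]
gripper_width: 0.007
gripper_force: 0.0
```

```bash
python3 -c "
from m2 import *
snap('wrist','w10');measure2('w10',g=(.461,-.294),draw=1);plan()"
```

```text
ring [ 461.6 -296.5] 79.56
engr [ 461.9 -294.9] 4.95
rim80 [ 463.  -290.4] 5.85
rimin [ 462.1 -292.9] 23.31
footw [ 460.7 -291.2] 12.0
foot [ 460.9 -291.6] 96.1
12.15 [ 0.461  -0.2206  0.1887] -90.0 [ -7.  13. -19.  -0. -58.   7.] [ 0.2 -0.4  0.2]
```

View pics/w10_d2.png

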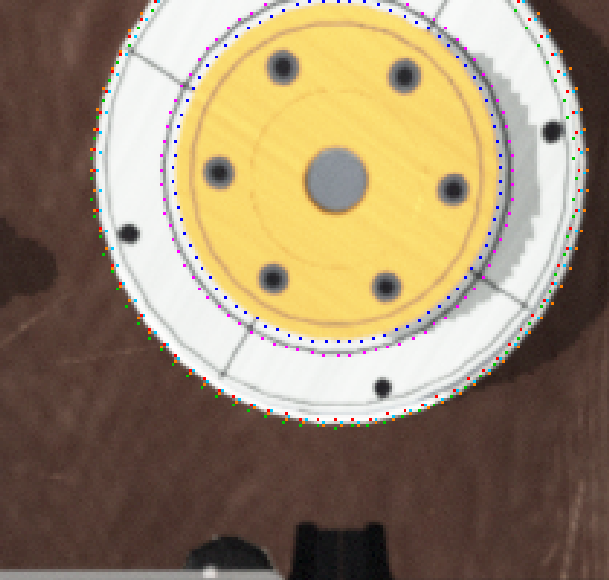

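The ring slipped past: ring (461.6, -296.5), platen (461.9, -294.9), so it is now 1.6 mm over. I will push from the opposite side.

Emit:
servo_tool(
  commands=[
    [[1, 40, 0, 0, 0, 0, 0], [1, 80, 0, 0, 0, 0, 0], [1, 120, 0, 0, 0, 0, 0], [1, 151, 0, 20, 0, 0, 0], [1, 151, 0, 60, 0, 0, 0]],
  ],
)

```text
time_s: 12.65
tcp_pos: [0.463, -0.3762, 0.1299]
ee_rot: [[-0.003, -1.0, 0.005], [-1.0, 0.003, -0.004], [0.004, -0.005, -1.0]]
wrist_force: [0.1, 0.5, -0.6]
gripper_width: 0.005
gripper_force: 0.0
```

Emit:
servo_tool(
  commands=[
    [[1, 0, 0, 30, 0, 0, 0], [1, 0, 0, 60, 0, 0, 0], [1, -4, 0, 65, 0, 0, 0], [1, -8, 0, 65, 0, 0, 0], [1, -12, 0, 65, 0, 0, 0]],
  ],
)

```text
time_s: 13.15
tcp_pos: [0.4624, -0.3599, 0.0655]
ee_rot: [[0.001, -1.0, 0.001], [-1.0, -0.001, -0.001], [0.001, -0.001, -1.0]]
wrist_force: [0.1, 0.1, 0.3]
gripper_width: 0.008
gripper_force: 0.0
```

```bash
python3 -c "
from m2 import *
plan((.461,-.344,.064,-90))"
```

```text
13.15 [ 0.4624 -0.3599  0.0655] -90.0 [-22.  28. -17.   0. -45.  22.] [0.1 0.1 0.3]
[-15.9   1.4   1.5] az 0.001 norm 16
```

Emit:
servo_tool(
  commands=[
    [[1, -4, 1, 1, 0, 0, 0], [1, -8, 1, 1, 0, 0, 0], [1, -11, 1, 1, 0, 0, 0], [1, -14, 1, 1, 0, 0, 0], [1, -16, 1, 1, 0, 0, 0]],
  ],
)

```text
time_s: 13.65
tcp_pos: [0.4621, -0.3452, 0.0653]
ee_rot: [[0.001, -1.0, 0.004], [-1.0, -0.001, -0.003], [0.003, -0.004, -1.0]]
wrist_force: [-0.0, -6.4, 4.2]
gripper_width: 0.003
gripper_force: 3.2
```

Emit:
servo_tool(
  commands=[
    [[1, -0.4, 0, 0, 0, 0, 0], [1, -0.8, 0, 0, 0, 0, 0], [1, -1.2, 0, 0, 0, 0, 0], [1, -1.5, 0, 0, 0, 0, 0], [1, -1.5, 0, 0, 0, 0, 0]],
  ],
)

```text
time_s: 14.15
tcp_pos: [0.4622, -0.3441, 0.0653]
ee_rot: [[0.001, -1.0, 0.004], [-1.0, -0.001, -0.003], [0.003, -0.004, -1.0]]
wrist_force: [-0.5, -6.3, 3.7]
gripper_width: 0.005
gripper_force: 3.1
```

```bash
python3 -c "
from m2 import *
snap('wrist','w11');measure2('w11',g=(.461,-.282),draw=1);snap('top','t11');plan()"
```

```text
ring [ 456.3 -289.9] 2.15
engr [ 453.  -298.1] 0.81
rim80 [ 462.8 -282.1] 2.99
rimin [ 462.1 -282.2] 5.78
footw [ 460.7 -290.1] 5.53
foot [ 460.7 -292.5] 45.29
14.25 [ 0.4622 -0.3441  0.0653] -90.0 [-21.  27. -19.   0. -44.  20.] [ 0.6 -6.5  4.5]
```

Emit:
servo_tool(
  commands=[
    [[1, -0.4, 0, 0, 0, 0, 0], [1, -0.8, 0, 0, 0, 0, 0], [1, -1.2, 0, 0, 0, 0, 0], [1, -1.5, 0, 0, 0, 0, 0], [1, -1.5, 0, 0, 0, 0, 0]],
  ],
)

```text
time_s: 14.75
tcp_pos: [0.4622, -0.3428, 0.0653]
ee_rot: [[0.001, -1.0, 0.004], [-1.0, -0.001, -0.004], [0.004, -0.004, -1.0]]
wrist_force: [0.0, -6.5, 4.0]
gripper_width: 0.003
gripper_force: 3.4
```

```bash
python3 -c "
from m2 import *
snap('wrist','w12');measure2('w12',g=(.461,-.282));snap('top','t12');plan()"
```

```text
ring [ 459.9 -269. ] 2.06
engr [ 456.9 -298.5] 1.56
rim80 [ 461.6 -281.5] 3.18
rimin [ 462.4 -280.8] 5.74
footw [ 460.8 -290.9] 5.7
foot [ 460.8 -292.3] 45.83
14.85 [ 0.4622 -0.3428  0.0653] -90.0 [-20.  27. -19.   0. -44.  20.] [-0.3 -7.2  4. ]
```

Emit:
servo_tool(
  commands=[
    [[1, -0.4, 0, 0, 0, 0, 0], [1, -0.8, 0, 0, 0, 0, 0], [1, -1.2, 0, 0, 0, 0, 0], [1, -1.2, 0, 0, 0, 0, 0], [1, -1.2, 0, 0, 0, 0, 0]],
  ],
)

```text
time_s: 15.35
tcp_pos: [0.4622, -0.3417, 0.0653]
ee_rot: [[0.001, -1.0, 0.004], [-1.0, -0.001, -0.004], [0.004, -0.004, -1.0]]
wrist_force: [-0.0, -7.3, 3.7]
gripper_width: 0.002
gripper_force: 3.6
```

```bash
python3 -c "
from m2 import *
snap('wrist','w13');measure2('w13',g=(.461,-.282));snap('top','t13');plan()"
```

```text
ring [ 460.2 -287.4] 2.33
engr [ 456.6 -297.4] 1.53
rim80 [ 461.6 -280.4] 3.14
rimin [ 461.1 -279.1] 5.74
footw [ 461.  -291.2] 5.74
foot [ 460.8 -292.3] 45.64
15.45 [ 0.4623 -0.3417  0.0653] -90.0 [-20.  27. -19.   0. -44.  20.] [-0.4 -6.7  4.8]
```

Emit:
servo_tool(
  commands=[
    [[1, -0.4, 0, 0, 0, 0, 0], [1, -0.8, 0, 0, 0, 0, 0], [1, -1, 0, 0, 0, 0, 0], [1, -1, 0, 0, 0, 0, 0], [1, -1, 0, 0, 0, 0, 0]],
  ],
)

```text
time_s: 15.95
tcp_pos: [0.4622, -0.3408, 0.0653]
ee_rot: [[0.001, -1.0, 0.004], [-1.0, -0.001, -0.004], [0.004, -0.004, -1.0]]
wrist_force: [-0.7, -8.8, 4.1]
gripper_width: 0.003
gripper_force: 3.8
```

```bash
python3 -c "
from m2 import *
snap('wrist','w14');measure2('w14',g=(.461,-.282));plan()"
```

```text
ring [ 458.9 -286.6] 2.0
engr [ 458.1 -297. ] 1.34
rim80 [ 461.6 -279.5] 3.17
rimin [ 462.1 -279. ] 5.75
footw [ 460.7 -291.3] 5.75
foot [ 460.8 -292.2] 45.79
16.0 [ 0.4623 -0.3408  0.0653] -90.0 [-20.  27. -19.   0. -44.  20.] [-0.1 -9.   3.9]
```

Fz of +4 N shows the fingers pressing down on the rim, which adds friction. I will back off slightly and push again while rising a little.

Emit:
servo_tool(
  commands=[
    [[1, 3, 0, 0, 0, 0, 0], [1, 3, 0, 0, 0, 0, 0], [1, 1.5, 0, -0.2, 0, 0, 0], [1, 0.8, 0, -0.5, 0, 0, 0], [1, 0.8, 0, -0.6, 0, 0, 0]],
  ],
)

```text
time_s: 16.5
tcp_pos: [0.4615, -0.3404, 0.0647]
ee_rot: [[0.0, -1.0, 0.002], [-1.0, -0.0, -0.002], [0.002, -0.002, -1.0]]
wrist_force: [0.5, -5.7, 0.3]
gripper_width: 0.004
gripper_force: 2.8
```

```bash
python3 -c "
from m2 import *
snap('wrist','w15');measure2('w15',g=(.461,-.282));plan()"
```

```text
ring [ 456.9 -286.7] 2.23
engr [ 455.6 -298.3] 1.58
rim80 [ 460.6 -280.9] 3.2
rimin [ 461.3 -280.2] 6.03
footw [ 461. -291.] 5.77
foot [ 460.8 -292.1] 46.91
16.55 [ 0.4615 -0.3404  0.0647] -90.0 [-20.  27. -19.   0. -44.  20.] [ 0.4 -5.7  0.2]
```

The ring slipped. I am retreating to look.

Emit:
servo_tool(
  commands=[
    [[1, 2, 0, 0, 0, 0, 0], [1, 6, 0, 0, 0, 0, 0], [1, 14, 0, 0, 0, 0, 0], [1, 28, 0, -20, 0, 0, 0], [1, 28, 0, -60, 0, 0, 0]],
  ],
)

```text
time_s: 17.05
tcp_pos: [0.4581, -0.3673, 0.1208]
ee_rot: [[-0.002, -1.0, -0.008], [-1.0, 0.002, 0.005], [-0.005, 0.008, -1.0]]
wrist_force: [0.3, -0.7, 0.3]
gripper_width: 0.005
gripper_force: 0.0
```

Emit:
servo_tool(
  commands=[
    [[1, -20, 0, -40, 0, 0, 0], [1, -65, 0, -62, 0, 0, 0], [1, -110, 0, -62, 0, 0, 0], [1, -148, 0, -62, 0, 0, 0], [1, -148, 0, -62, 0, 0, 0]],
  ],
)

```text
time_s: 17.55
tcp_pos: [0.4598, -0.2162, 0.1861]
ee_rot: [[0.004, -1.0, -0.001], [-1.0, -0.004, 0.002], [-0.002, 0.001, -1.0]]
wrist_force: [0.9, -0.2, -0.1]
gripper_width: 0.007
gripper_force: 0.0
```

Emit:
servo_tool(
  commands=[
    [[1, 0, 0, 0, 0, 0, 0], [1, 0, 0, 0, 0, 0, 0], [1, 0, 0, 0, 0, 0, 0], [1, 0, 0, 0, 0, 0, 0], [1, 0, 0, 0, 0, 0, 0]],
  ],
)

```text
time_s: 18.05
tcp_pos: [0.4605, -0.2203, 0.1859]
ee_rot: [[-0.001, -1.0, -0.001], [-1.0, 0.001, 0.0], [-0.0, 0.001, -1.0]]
wrist_force: [0.2, 0.2, 0.2]
gripper_width: 0.008
gripper_force: 0.0
```

```bash
python3 -c "
from m2 import *
snap('wrist','w16');measure2('w16',g=(.461,-.29));plan()"
```

```text
ring [ 459.  -286.9] 82.48
engr [ 459.4 -287.3] 5.46
rim80 [ 459.6 -287.6] 6.33
rimin [ 461.7 -292.8] 22.02
footw [ 461.  -291.9] 8.02
foot [ 460.6 -289.9] 75.83
18.1 [ 0.4606 -0.2201  0.1859] -90.1 [ -7.  13. -19.  -0. -57.   7.] [-0.1 -0.2  0. ]
```

Ring (459.0, -286.9), platen (459.4, -287.3): true to each other. The platen is (-1.5, +4.2) mm off the foot, so I will carry both back with a light diagonal push.

Emit:
servo_tool(
  commands=[
    [[1, -6, 1, 40, 0, 0, 0], [1, -6, 1, 80, 0, 0, 0], [1, -6, 1, 112, 0, 0, 0], [1, -6, 1, 121, 0, 0, 0], [1, -6, 1, 121, 0, 0, 0]],
  ],
)

```text
time_s: 18.6
tcp_pos: [0.4591, -0.2138, 0.0642]
ee_rot: [[-0.0, -1.0, -0.003], [-1.0, 0.0, 0.0], [-0.0, 0.003, -1.0]]
wrist_force: [0.1, -0.2, 0.2]
gripper_width: 0.007
gripper_force: 0.0
```

Emit:
servo_tool(
  commands=[
    [[1, 3, 0, 0, 0, 0, 0], [1, 6, 0, 0, 0, 0, 0], [1, 8, 0, 0, 0, 0, 0], [1, 10, 0, 0, 0, 0, 0], [1, 10, 0, 0, 0, 0, 0]],
  ],
)

```text
time_s: 19.1
tcp_pos: [0.4599, -0.2239, 0.0657]
ee_rot: [[-0.0, -1.0, 0.001], [-1.0, 0.0, -0.0], [0.0, -0.001, -1.0]]
wrist_force: [-0.7, 0.8, 0.9]
gripper_width: 0.003
gripper_force: 0.0
```

```bash
python3 -c "
from m2 import *
plan((.4615,-.2312,.0645,-90))"
```

```text
19.1 [ 0.4599 -0.2239  0.0657] -90.0 [ -8.  22. -28.   0. -40.   8.] [-0.7  0.8  0.9]
[ 7.3 -1.6  1.2] az -0.0 norm 8
```

Emit:
servo_tool(
  commands=[
    [[1, 2.5, 0, 0, 0, 0, 0], [1, 4, -0.6, 0, 0, 0, 0], [1, 5.5, -1.2, 0, 0, 0, 0], [1, 7.2, -1.8, 0, 0, 0, 0], [1, 7.2, -1.8, 0, 0, 0, 0]],
  ],
)

```text
time_s: 19.6
tcp_pos: [0.4615, -0.2309, 0.0651]
ee_rot: [[-0.0, -1.0, -0.0], [-1.0, 0.0, 0.0], [-0.0, 0.0, -1.0]]
wrist_force: [-0.1, 1.1, 0.1]
gripper_width: 0.004
gripper_force: 0.5
```

Emit:
servo_tool(
  commands=[
    [[1, -1.5, 0, 0, 0, 0, 0], [1, -5, 0, 0, 0, 0, 0], [1, -14, 0, 0, 0, 0, 0], [1, -14, 0, -30, 0, 0, 0], [1, -12, 0, -70, 0, 0, 0]],
  ],
)

```text
time_s: 20.1
tcp_pos: [0.4599, -0.2177, 0.134]
ee_rot: [[0.001, -1.0, -0.006], [-1.0, -0.001, 0.001], [-0.001, 0.006, -1.0]]
wrist_force: [1.5, -0.8, -0.1]
gripper_width: 0.008
gripper_force: 0.0
```

Emit:
servo_tool(
  commands=[
    [[1, 0, 0, -30, 0, 0, 0], [1, 0, 0, -53, 0, 0, 0], [1, 0, 0, -53, 0, 0, 0], [1, 0, 0, -53, 0, 0, 0], [1, 0, 0, -53, 0, 0, 0]],
  ],
)

```text
time_s: 20.6
tcp_pos: [0.4606, -0.2183, 0.1869]
ee_rot: [[0.0, -1.0, -0.002], [-1.0, -0.0, 0.001], [-0.001, 0.002, -1.0]]
wrist_force: [0.4, 0.1, -0.2]
gripper_width: 0.003
gripper_force: 0.0
```

```bash
python3 -c "
from m2 import *
snap('wrist','w17');measure2('w17',g=(.461,-.29),draw=1);plan()"
```

```text
ring [ 460.6 -291.4] 82.66
engr [ 461.1 -291.9] 5.37
rim80 [ 463.3 -295.9] 3.55
rimin [ 462.3 -292.9] 23.51
footw [ 460.8 -291.3] 12.0
foot [ 460.9 -291.4] 95.8
20.65 [ 0.4607 -0.2184  0.1868] -90.0 [ -7.  13. -19.  -0. -57.   7.] [ 0.2 -0.   0.5]
```

View pics/w17_d2.png

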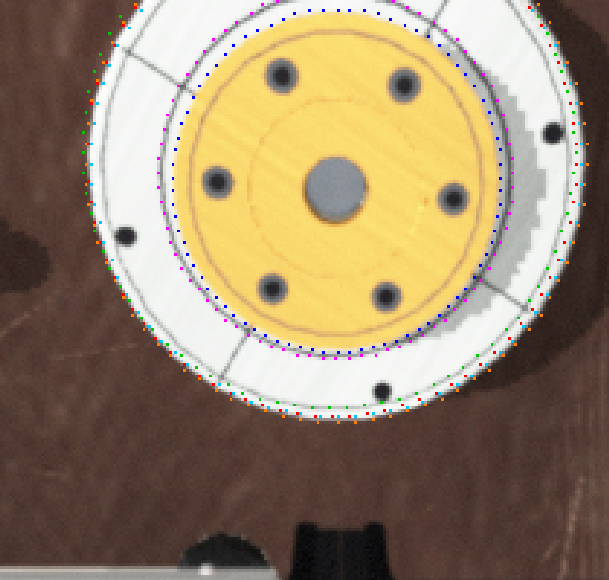

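Ring (460.6, -291.4), platen (461.1, -291.9), foot (460.9, -291.4): all true within about 0.7 mm. Next is the plug.

Emit:
servo_tool(
  commands=[
    [[1, 36, -15, 0, 0, 0, 0], [1, 72, -35, 0, 0, 0, -0.14], [1, 76, -60, 0, 0, 0, -0.28], [1, 76, -85, 0, 0, 0, -0.42], [1, 76, -110, 0, 0, 0, -0.56]],
  ],
)

```text
time_s: 21.15
tcp_pos: [0.5717, -0.2952, 0.1862]
ee_rot: [[0.535, -0.845, -0.003], [-0.845, -0.535, 0.001], [-0.002, 0.002, -1.0]]
wrist_force: [1.2, -0.1, -0.1]
gripper_width: 0.005
gripper_force: 0.0
```

```bash
python3 -c "
from h import *
plan((.625,-.275,.19,0))"
```

```text
21.15 [ 0.5717 -0.2952  0.1862] -57.7 [-13.  26.  -1.  -0. -64.  45.] [ 1.2 -0.1 -0.1]
[ 11.5 -55.8  -3.8] az -1.006 norm 57
```

Emit:
servo_tool(
  commands=[
    [[1, 2, -11, -1, 0, 0, -0.144], [1, 5, -22, -2, 0, 0, -0.288], [1, 7, -33, -3, 0, 0, -0.432], [1, 9, -45, -4, 0, 0, -0.576], [1, 11, -56, -4, 0, 0, -0.72]],
  ],
)

```text
time_s: 21.65
tcp_pos: [0.6248, -0.274, 0.1903]
ee_rot: [[0.96, -0.281, -0.003], [-0.281, -0.96, 0.001], [-0.003, 0.0, -1.0]]
wrist_force: [-0.0, -0.4, 0.9]
gripper_width: 0.007
gripper_force: 0.0
```

Emit:
servo_tool(
  commands=[
    [[0.2, 0, 0, 0, 0, 0, -0.143], [0.2, 0, 0, 0, 0, 0, -0.286], [0.2, 0, 0, 0, 0, 0, -0.286], [0.2, 0, 0, 0, 0, 0, -0.286], [0.2, 0, 0, 0, 0, 0, -0.286]],
  ],
)

```text
time_s: 22.15
tcp_pos: [0.6246, -0.2744, 0.1915]
ee_rot: [[1.0, -0.007, -0.001], [-0.007, -1.0, 0.0], [-0.001, -0.0, -1.0]]
wrist_force: [0.1, -0.9, -0.1]
gripper_width: 0.372
gripper_force: 0.0
```

```bash
cat > knob.py <<'E'
from m2 import *
def knob(name):
    c=load(name);im=c["pixels"];gray=cv2.cvtColor(im,cv2.COLOR_RGB2GRAY);hsv=cv2.cvtColor(im,cv2.COLOR_RGB2HSV)
    z0=np.zeros(gray.shape,np.float32)
    for n,img,z,rad,sg,cl in (("knobtop",255-gray.astype(float),.07,.011,'in',60),("collar_sat",(hsv[...,1]<60)*(gray>80)*100.,.046,.017,'in',100),("collar",gray,.046,.017,'in',50)):
        v,s=fit(c,img,(.643,-.271),z,rad,sg,z0,w=.016,cl=cl);print(n,np.round(v*1000,1),round(s,1),np.round(proj(c,[*v,z])))
    h,s_,v_=cv2.split(hsv); wood=((h>5)&(h<20)&(s_>120)&(v_>90)).astype(np.uint8)
    m=cv2.connectedComponentsWithStats(wood); i=1+np.argmax(m[2][1:,4]); print("wood",m[2][i],m[3][i],ray(c,*m[3][i],.03))
E
python3 -c "
from knob import *
snap('wrist','k1');knob('k1');plan()"
```

```text
knobtop [ 646.4 -271. ] 59.9 [274. 181.]
collar_sat [ 645.1 -271.3] 79.5 [274. 177.]
collar [ 645.  -271.2] 26.8 [274. 177.]
wood [ 250  312   82   30 1399] [285.25732666 327.87848463] [ 0.44305236 -0.28358065  0.03      ]
22.2 [ 0.6246 -0.2744  0.1917] -0.4 [-10.  29.   6.   0. -67. 100.] [0.2 1.3 0.7]
```

The knob is at (645.5, -271.1) mm, and its top and the collar agree. I will descend with the tips just above the collar and grip.

Emit:
servo_tool(
  commands=[
    [[0.2, 10, -1.5, 20, 0, 0, 0], [0.2, 20.5, -3, 50, 0, 0, 0], [0.2, 20.5, -3, 80, 0, 0, 0], [0.2, 20.5, -3, 110, 0, 0, 0], [0.2, 20.5, -3, 118, 0, 0, 0]],
  ],
)

```text
time_s: 22.7
tcp_pos: [0.6428, -0.2708, 0.0699]
ee_rot: [[1.0, -0.007, -0.007], [-0.007, -1.0, 0.002], [-0.007, -0.002, -1.0]]
wrist_force: [0.0, 0.8, -0.5]
gripper_width: 0.783
gripper_force: 0.0
```

```bash
python3 -c "
from h import *
plan((.6455,-.2712,.059,0))"
```

```text
22.7 [ 0.6428 -0.2708  0.0699] -0.4 [-10.  37.   1.  -0. -55.  99.] [ 0.   0.8 -0.5]
[ 2.7  0.4 10.9] az -0.007 norm 11
```

Emit:
servo_tool(
  commands=[
    [[0.2, 0.3, 0.4, 7, 0, 0, 0], [0.2, 0.3, 0.4, 14, 0, 0, 0], [0.2, 0.3, 0.4, 14, 0, 0, 0], [0.2, 0.3, 0.4, 14, 0, 0, 0], [0.2, 0.3, 0.4, 14, 0, 0, 0]],
  ],
)

```text
time_s: 23.2
tcp_pos: [0.6462, -0.2721, 0.0614]
ee_rot: [[1.0, -0.005, 0.002], [-0.005, -1.0, -0.001], [0.002, 0.001, -1.0]]
wrist_force: [-0.1, 0.1, -0.1]
gripper_width: 0.801
gripper_force: 0.0
```

Emit:
servo_tool(
  commands=[
    [[0.5, 0, 0, 0, 0, 0, 0], [0.7, 0, 0, 0, 0, 0, 0], [0.85, 0, 0, 0, 0, 0, 0], [0.85, 0, 0, 0, 0, 0, 0], [0.85, 0, 0, 0, 0, 0, 0]],
  ],
)

```text
time_s: 23.7
tcp_pos: [0.6456, -0.2719, 0.0601]
ee_rot: [[1.0, -0.005, -0.0], [-0.005, -1.0, -0.0], [-0.0, 0.0, -1.0]]
wrist_force: [0.7, 0.1, -0.2]
gripper_width: 0.43
gripper_force: 0.0
```

Emit:
servo_tool(
  commands=[
    [[0.9, 0, 0, 0, 0, 0, 0], [0.9, 0, 0, 0, 0, 0, 0], [0.9, 0, 0, 0, 0, 0, 0], [0.9, 0, 0, 0, 0, 0, 0], [0.9, 0, 0, 0, 0, 0, 0]],
  ],
)

```text
time_s: 24.2
tcp_pos: [0.6456, -0.2719, 0.0601]
ee_rot: [[1.0, -0.005, 0.0], [-0.005, -1.0, 0.0], [0.0, -0.0, -1.0]]
wrist_force: [0.0, 0.4, 1.2]
gripper_width: 0.245
gripper_force: 30.0
```

Emit:
servo_tool(
  commands=[
    [[0.9, 0, 0, 0, 0, 0, 0], [0.9, 0, 0, -1, 0, 0, 0], [0.9, 0, 0, -4, 0, 0, 0], [0.9, 0, 0, -8, 0, 0, 0], [0.9, 0, 0, -12, 0, 0, 0]],
  ],
)

```text
time_s: 24.7
tcp_pos: [0.6457, -0.2719, 0.0725]
ee_rot: [[1.0, -0.005, 0.0], [-0.005, -1.0, -0.0], [0.0, 0.0, -1.0]]
wrist_force: [-0.1, 0.5, -1.6]
gripper_width: 0.24
gripper_force: 30.0
```

Gripped: width 21 mm, weight felt. I will lift and carry it over, and measure the ring at this same yaw.

Emit:
servo_tool(
  commands=[
    [[0.9, 0, 0, -20, 0, 0, 0], [0.9, 0, 0, -50, 0, 0, 0], [0.9, 0, 0, -85, 0, 0, 0], [0.9, -10, 2, -110, 0, 0, 0], [0.9, -40, 5, -128, 0, 0, 0]],
  ],
)

```text
time_s: 25.2
tcp_pos: [0.6076, -0.2768, 0.2025]
ee_rot: [[1.0, -0.003, 0.005], [-0.003, -1.0, -0.002], [0.005, 0.002, -1.0]]
wrist_force: [-0.3, -0.9, -1.2]
gripper_width: 0.242
gripper_force: 30.0
```

Emit:
servo_tool(
  commands=[
    [[0.9, -40, 3, 0, 0, 0, 0.005], [0.9, -85, 7, 0, 0, 0, 0.005], [0.9, -130, 10, 0, 0, 0, 0.005], [0.9, -170, 13, 0, 0, 0, 0.005], [0.9, -195, 15, 0, 0, 0, 0.005]],
  ],
)

```text
time_s: 25.7
tcp_pos: [0.4075, -0.2905, 0.2008]
ee_rot: [[1.0, -0.011, 0.0], [-0.011, -1.0, 0.0], [0.0, -0.0, -1.0]]
wrist_force: [0.5, -0.2, -1.6]
gripper_width: 0.242
gripper_force: 30.0
```

Emit:
servo_tool(
  commands=[
    [[0.9, 0, 0, 0, 0, 0, 0], [0.9, 0, 0, 0, 0, 0, 0], [0.9, 0, 0, 0, 0, 0, 0], [0.9, 0, 0, 0, 0, 0, 0], [0.9, 0, 0, 0, 0, 0, 0]],
  ],
)

```text
time_s: 26.2
tcp_pos: [0.4112, -0.2907, 0.1998]
ee_rot: [[1.0, -0.009, -0.0], [-0.009, -1.0, 0.0], [-0.0, -0.0, -1.0]]
wrist_force: [-0.1, -0.7, -1.5]
gripper_width: 0.243
gripper_force: 30.0
```

```bash
python3 -c "
from m2 import *
c=snap('wrist','p1');measure2('p1',g=(.461,-.291));plan()
print(proj(c,[.461,-.2914,.07]))"
```

```text
ring [ 460.7 -291.3] 84.0
engr [ 460.8 -292. ] 5.21
rim80 [ 464.5 -295.1] 5.2
rimin [ 466.9 -291.1] 22.55
footw [ 460.5 -291.5] 12.0
foot [ 460.4 -291.5] 93.02
26.25 [ 0.4111 -0.2906  0.1998] -0.5 [-17.  12. -19.  -0. -59. 106.] [ 0.7  0.2 -1.4]
[277.65489828 149.78358062]
```

Ring (460.7, -291.3), platen (460.9, -292.0), same as at the other yaw. I will move over the middle and lower.

Emit:
servo_tool(
  commands=[
    [[0.9, 15, 0.5, 10, 0, 0, -0.009], [0.9, 35, 0.5, 30, 0, 0, -0.009], [0.9, 50, 0.5, 50, 0, 0, -0.009], [0.9, 50, 0.5, 65, 0, 0, -0.009], [0.9, 50, 0.5, 68, 0, 0, -0.009]],
  ],
)

```text
time_s: 26.75
tcp_pos: [0.4598, -0.2911, 0.1297]
ee_rot: [[1.0, -0.001, -0.005], [-0.001, -1.0, 0.002], [-0.005, -0.002, -1.0]]
wrist_force: [-0.1, 0.6, -1.8]
gripper_width: 0.245
gripper_force: 30.0
```

Emit:
servo_tool(
  commands=[
    [[0.9, 0, 0, 0, 0, 0, 0], [0.9, 0, 0, 0, 0, 0, 0], [0.9, 0, 0, 0, 0, 0, 0], [0.9, 0, 0, 0, 0, 0, 0], [0.9, 0, 0, 0, 0, 0, 0]],
  ],
)

```text
time_s: 27.25
tcp_pos: [0.4606, -0.2919, 0.1328]
ee_rot: [[1.0, -0.001, 0.001], [-0.001, -1.0, -0.0], [0.001, 0.0, -1.0]]
wrist_force: [-1.0, -0.3, -1.8]
gripper_width: 0.242
gripper_force: 30.0
```

```bash
python3 -c "
from h import *
plan((.461,-.2915,.13,0))"
```

```text
27.25 [ 0.4606 -0.2919  0.1328] -0.1 [-15.  20. -19.   0. -51. 105.] [-1.  -0.3 -1.8]
[ 0.4 -0.4  2.8] az -0.001 norm 3
```

Emit:
servo_tool(
  commands=[
    [[0.9, 0.3, -0.3, 4, 0, 0, 0], [0.9, 0.3, -0.3, 8, 0, 0, 0], [0.9, 0.3, -0.3, 12, 0, 0, 0], [0.9, 0.3, -0.3, 15, 0, 0, 0], [0.9, 0.3, -0.3, 16, 0, 0, 0]],
  ],
)

```text
time_s: 27.75
tcp_pos: [0.4608, -0.2914, 0.1156]
ee_rot: [[1.0, -0.001, -0.0], [-0.001, -1.0, 0.0], [-0.0, -0.0, -1.0]]
wrist_force: [0.0, 0.1, -2.1]
gripper_width: 0.242
gripper_force: 30.0
```

Emit:
servo_tool(
  commands=[
    [[0.9, 0, 0, 3, 0, 0, 0], [0.9, 0, 0, 6, 0, 0, 0], [0.9, 0, 0, 9, 0, 0, 0], [0.9, 0, 0, 11, 0, 0, 0], [0.9, 0, 0, 12, 0, 0, 0]],
  ],
)

```text
time_s: 28.25
tcp_pos: [0.4608, -0.2915, 0.1039]
ee_rot: [[1.0, -0.001, -0.0], [-0.001, -1.0, -0.0], [-0.0, 0.0, -1.0]]
wrist_force: [0.1, -0.4, -1.2]
gripper_width: 0.245
gripper_force: 30.0
```

Emit:
servo_tool(
  commands=[
    [[0.9, 0, 0, 1, 0, 0, 0], [0.9, 0, 0, 2, 0, 0, 0], [0.9, 0, 0, 3, 0, 0, 0], [0.9, 0, 0, 4, 0, 0, 0], [0.9, 0, 0, 4, 0, 0, 0]],
  ],
)

```text
time_s: 28.75
tcp_pos: [0.4608, -0.2914, 0.1]
ee_rot: [[1.0, -0.001, -0.0], [-0.001, -1.0, 0.0], [-0.0, -0.0, -1.0]]
wrist_force: [0.0, -0.2, -1.3]
gripper_width: 0.242
gripper_force: 30.0
```

Emit:
servo_tool(
  commands=[
    [[0.9, 0, 0, 1.5, 0, 0, 0], [0.9, 0, 0, 3, 0, 0, 0], [0.9, 0, 0, 4.5, 0, 0, 0], [0.9, 0, 0, 6, 0, 0, 0], [0.9, 0, 0, 6, 0, 0, 0]],
  ],
)

```text
time_s: 29.25
tcp_pos: [0.461, -0.2916, 0.094]
ee_rot: [[1.0, -0.001, 0.0], [-0.001, -1.0, -0.0], [0.0, 0.0, -1.0]]
wrist_force: [1.4, -0.2, -1.4]
gripper_width: 0.242
gripper_force: 30.0
```

Emit:
servo_tool(
  commands=[
    [[0.9, 0, 0, 0.6, 0, 0, 0], [0.9, 0, 0, 1.2, 0, 0, 0], [0.9, 0, 0, 1.8, 0, 0, 0], [0.9, 0, 0, 2.4, 0, 0, 0], [0.9, 0, 0, 2.6, 0, 0, 0]],
  ],
)

```text
time_s: 29.75
tcp_pos: [0.461, -0.2916, 0.0917]
ee_rot: [[1.0, -0.001, 0.001], [-0.001, -1.0, -0.0], [0.001, 0.0, -1.0]]
wrist_force: [1.3, -0.5, -0.5]
gripper_width: 0.245
gripper_force: 30.0
```

Emit:
servo_tool(
  commands=[
    [[0.9, 0.3, 0, 0.5, 0, 0, 0], [0.9, 0.3, 0, 0.9, 0, 0, 0], [0.9, 0.3, 0, 1.2, 0, 0, 0], [0.9, 0.3, 0, 1.5, 0, 0, 0], [0.9, 0.3, 0, 1.5, 0, 0, 0]],
  ],
)

```text
time_s: 30.25
tcp_pos: [0.4611, -0.2914, 0.09]
ee_rot: [[1.0, -0.001, 0.0], [-0.001, -1.0, -0.0], [0.0, 0.0, -1.0]]
wrist_force: [0.5, -1.3, -0.7]
gripper_width: 0.244
gripper_force: 30.0
```

Emit:
servo_tool(
  commands=[
    [[0.9, 0, 0, 0.3, 0, 0, 0], [0.9, 0, 0, 0.5, 0, 0, 0], [0.9, 0, 0, 0.7, 0, 0, 0], [0.9, 0, 0, 0.7, 0, 0, 0], [0.9, 0, 0, 0.7, 0, 0, 0]],
  ],
)

```text
time_s: 30.75
tcp_pos: [0.4613, -0.2915, 0.0899]
ee_rot: [[1.0, -0.001, 0.001], [-0.001, -1.0, -0.0], [0.001, 0.0, -1.0]]
wrist_force: [-0.4, 1.1, 5.0]
gripper_width: 0.242
gripper_force: 30.0
```

Seated at the expected height. I will unload, release and rise.

Emit:
servo_tool(
  commands=[
    [[0.9, 0, 0, -0.5, 0, 0, 0], [0.8, 0, 0, -0.5, 0, 0, 0], [0.7, 0, 0, -0.5, 0, 0, 0], [0.6, 0, 0, -0.5, 0, 0, 0], [0.5, 0, 0, -0.5, 0, 0, 0]],
  ],
)

```text
time_s: 31.25
tcp_pos: [0.4604, -0.2912, 0.0892]
ee_rot: [[1.0, -0.001, -0.002], [-0.001, -1.0, 0.001], [-0.002, -0.001, -1.0]]
wrist_force: [0.0, -0.1, -0.5]
gripper_width: 0.4
gripper_force: 0.0
```

Emit:
servo_tool(
  commands=[
    [[0.4, 0, 0, 0, 0, 0, 0], [0.4, 0, 0, 0, 0, 0, 0], [0.4, 0, 0, -3, 0, 0, 0], [0.4, 0, 0, -12, 0, 0, 0], [0.4, 0, 0, -25, 0, 0, 0]],
  ],
)

```text
time_s: 31.75
tcp_pos: [0.4608, -0.2914, 0.1151]
ee_rot: [[1.0, -0.001, -0.001], [-0.001, -1.0, 0.0], [-0.001, -0.0, -1.0]]
wrist_force: [1.0, 0.1, -0.2]
gripper_width: 0.602
gripper_force: 0.0
```

Emit:
servo_tool(
  commands=[
    [[0.4, 0, 0, -40, 0, 0, 0], [0.4, -15, 0, -80, 0, 0, 0], [0.4, -40, 0, -90, 0, 0, 0], [0.4, -40, 0, -90, 0, 0, 0], [0.4, -40, 0, -90, 0, 0, 0]],
  ],
)

```text
time_s: 32.25
tcp_pos: [0.421, -0.2915, 0.2058]
ee_rot: [[1.0, -0.001, 0.002], [-0.001, -1.0, -0.0], [0.002, 0.0, -1.0]]
wrist_force: [0.4, -0.0, 0.3]
gripper_width: 0.603
gripper_force: 0.0
```

```bash
python3 -c "
from m2 import *
c=snap('wrist','f1');measure2('f1',g=(.461,-.291));plan()
im=c['pixels'];gray=cv2.cvtColor(im,cv2.COLOR_RGB2GRAY);hsv=cv2.cvtColor(im,cv2.COLOR_RGB2HSV);z0=np.zeros(gray.shape,np.float32)
print('knobtop z100',fit(c,255-gray.astype(float),(.461,-.2914),.1,.011,'in',z0,cl=60))
for z in (.076,.081): print('collar',z,fit(c,(hsv[...,1]<60)*100.,(.461,-.2914),z,.017,'in',z0,cl=100))"
```

```text
ring [ 460.7 -291.3] 82.81
engr [ 460.8 -292. ] 5.26
rim80 [ 464.7 -295.1] 5.14
rimin [ 467.1 -291.2] 22.87
footw [ 459.9 -291.6] 11.94
foot [ 460.  -291.6] 88.89
32.3 [ 0.4212 -0.2914  0.205 ] -0.1 [-17.  12. -18.  -0. -60. 106.] [ 1.7  0.4 -0.2]
knobtop z100 (array([ 0.462 , -0.2914]), np.float64(60.0))
collar 0.076 (array([ 0.46121575, -0.29096826]), np.float64(96.04493713378906))
collar 0.081 (array([ 0.46196366, -0.29088869]), np.float64(91.34015655517578))
```

All measurements check out: ring, platen and foot are within 1 mm of each other, and the plug is home with its collar on the ring.

```bash
python3 -c "
from h import *
print(r.finish_job())"
```

```text
the job is handed in; nothing more can be done
None
```

The job is handed in: by the camera fits after release, the ring and platen stand within about 1 mm of true, the plug is home with its collar on the ring, the gripper is clear, and it took about 32 s.

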